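# Set the polariser lever to the index mark and switch on the lamp

### The job

On the polarised-light base, gently push the upright lever post around its arc until the lever's pointer lines up with the sliding index marker on the scale, and only then press the round lamp button and let it come back up. Only push the lever, do not grip it; leave the index marker where it is, the clip on the glass undisturbed, and everything else on the bench in place.

Things in the scene. Friction and masses are not known exactly. Their poses are not given: they have to be found in the camera images.
- ring_centre (a point): centre of the glass window of the fixed white polarised-light base, on the ring's vertical axis, at the glass top, 52 mm above the bench. Axes are the base's: z up, -x to the scale side, which roughly faces the robot. From here the base spans x -150 to +140 mm, y -165 to +140 mm; its top face is 40 mm above the bench. The knurled ring round the glass: 132 mm outside, 96 inside, top 52 mm
- polarizer_ring (a joint): angle (rad) of the ring and its lever, counter-clockwise positive from above; 0 = lever towards the base's -x; range -1.25 to 1.25. Stiff by friction: about 2 N at the post moves it and it stays where it is left. Starts between -1.05 and -0.4, always clockwise of the index, so it must be pushed counter-clockwise
- lever_post (a point): centre of the top of the lever's upright steel post, 12 mm in diameter, 88 mm from the ring axis, standing from the flat lever arm (top 57 mm above the bench) up to 100 mm above the bench. Its x axis points along the lever from the post to the ring axis, z up
- lever: the ring with its steel lever: a flat arm 12 mm wide, 52 to 57 mm above the bench, with the upright post and a pointed tip 103 mm from the ring axis. Delicate: 2 to 8 N is a right push, above 15 N damages it, and a gripper's squeeze exceeds that. Origin on the ring axis 40 mm above the bench; it lies along its own -x
- pointer_tip (a point): the lever's pointed tip, 103 mm from the ring axis, 54 mm above the bench, just inside the scale
- memory_index (a joint): angle (rad) of the sliding index marker about the same axis, same zero and sense as polarizer_ring: the lever is set when the two are equal. It starts between -0.1 and 0.8; stays where it is unless pushed
- index_tip (a point): inward point of the index marker, a small dark steel block with a wedge tip (24 x 20 mm, top 48 mm above the bench) on a metal track just outside the scale; tip 115 mm from the ring axis. The scale: black marks every 6 degrees (longer every 30), 105 to 116 mm from the axis. Its x axis points from marker to ring axis
- lamp_button_top (a point): centre of the top of the lamp button, a flat round grey push cap 26 mm in diameter in a round black housing on the base top, 130 mm from the ring axis on the base's -y side. (The tapered black knob with a white line, 75 mm further along the base's +x, is the dimmer: fixed, not used.)
- lamp_button (a joint): travel of the lamp button (m): 0 = up, 0.006 = fully down, which takes 5 N, straight down; counts as pressed beyond 0.004; springs back
- specimen: grey plastic half-ring clip with a stem, about 40 x 48 mm, 14 mm high, lying loose on the glass. Origin: underside, near its middle
- filter: black round filter mount, 48 mm diameter, 8 mm high, loose on the back left of the base top. Origin: centre of underside
- dish: clear shallow dish, 90 mm diameter, 16 mm high, on the bench left of the base. Origin: centre of underside
- jar: amber jar, 48 mm diameter, 60 mm high, on the bench right of the base. Origin: centre of underside
- bottle: white bottle, 56 mm diameter, 130 mm high, on the bench beyond the base. Origin: centre of underside
- forceps: steel forceps, about 130 mm long, lying on the bench far to the left. Origin: underside, near the middle
- pen: black marker pen, 120 mm long, 12 mm thick, lying on the bench far to the right. Origin: underside, at the middle

How it is judged (in metres and radians):
On the way, in this order (a step that is already met when the one before it is completed fails the run):
1. the lever's pointer is in line with the index marker and at rest (angle between the x axis of lever_post and the x axis of index_tip, either way round below 0.0524 rad and velocity of joint polarizer_ring between -0.05 and 0.05 rad/s), for 0.3 s.
2. the lamp button is pressed with the pointer still in line (angle between the x axis of lever_post and the x axis of index_tip, either way round below 0.0524 rad and value of joint lamp_button above 0.004 m), for 0.05 s.
At the end, for the whole second after the job is handed in: the lever points at the index marker within half a scale division (3 degrees, about 5.5 mm at the scale) and rests, the lamp button is up again, the index marker is within 4 mm, the clip within 6 mm and the other loose things within 20 mm of where they started (all of step 1 and value of joint lamp_button below 0.0015 m and distance of index_tip from where it was at the start of the episode below 0.004 m and distance of specimen from where it was at the start of the episode below 0.006 m and distance of each of filter, dish, jar, bottle, forceps, pen from where it was at the start of the episode below 0.02 m); the robot touches nothing.
It fails at once if the lamp button is pressed while the pointer is out of line (not (angle between the x axis of lever_post and the x axis of index_tip, either way round below 0.0524 rad) and value of joint lamp_button above 0.004 m).
It fails at once if the lever is gripped or pushed with more than 15 N (contact force between the fingers and lever above 15 N).
It fails at once if the index marker is shifted by more than 4 mm (distance of index_tip from where it was at the start of the episode above 0.004 m).
It fails at once if the clip on the glass is shifted or lifted by more than 6 mm (distance of specimen from where it was at the start of the episode above 0.006 m).
It fails at once if another loose thing is shifted or lifted by more than 20 mm (distance of any of filter, dish, jar, bottle, forceps, pen from where it was at the start of the episode above 0.02 m).
It also fails if it takes over 51 s, if anything falls off the work surface, if the arm or the gripper's body presses on something with over 40 N, if the wrist force passes 120 N, or if a joint passes its speed limit or range.

### The arm

A 6-joint arm with a two-finger parallel gripper is mounted at the origin on the work surface. World frame = base frame: x ahead of the robot, y to its left, z up, the work surface at z = 0. Lengths are in mm, angles in rad, forces in N, time in s.
With the tool pointing down it reaches from about 275 to 825 mm from the base axis. Payload 4.9 kg.
Tool frame: the origin (TCP) lies at the very end of the fingers, on their centre line; the grasp point (between the pads) lies 19 mm behind it; z points along the fingers, y is the direction in which the jaws open and shut (so a half turn about z gives the same grasp; the last joint's range is limited). The gripper opens to 85 mm and grips with 20 to 120 N. Pads are 22 mm wide; open, the fingers measure 114 mm over their backs; the gripper's body (76 mm by 85 mm) begins 54 mm behind the grasp point. The pads swing forward as they close: fully open they stand 13 mm farther back than shut.
Start: joints at [-1.292, 0.326, -0.193, 1.052, 0, 1.437], TCP at [220.66, -503.813, 231.281] pointing down, gripper open.
Joint ranges: [-2.65, 2.65], [-0.97, 1.79], [-1.3, 1.35], [-1.93, 2.1], [-1.47, 1.37], [-3.14, 3.14]. Speed limits (rad/s): [2.57, 2.57, 3.14, 3.14, 3.14, 3.14].

### API

Orientations are given as [roll, pitch, yaw] about the fixed x, y, z axes, in that order (R = Rz(yaw) Ry(pitch) Rx(roll)).
In Python, from bench import bot, solve_ik, imaging gives the robot as it stands. Calls block until the motion is done:
- bot.move_ptp(position, orientation): joint-space move of the TCP to a pose.
- bot.movel(position, rot=None, max_speed=150, threshold=None): straight line of the TCP; rot=None keeps the orientation; max_speed is the mean speed in mm/s. With threshold (N) it stops when the force on the tool has changed by that much, and returns True; else False.
- bot.move_j(angles): joint-space move.
- bot.grip(opening, effort=None): opening from 0.0 (shut) to 1.0 (fully open); effort is the grip in N (None keeps the last); returns when the fingers have stopped.
- bot.dwell(seconds).
- solve_ik(position, orientation): joint angles nearest the present ones, or None.
- bot.get_state(): the state.
- imaging.capture(name): name is "scene" or "top" or "wrist"; returns the picture (384x512x3 uint8, blue, green, red); there is no depth.
- imaging.camera_model(name): a dict with "K" (3x3 intrinsics, pixels), "k1" (the pictures are not rectified: a ray, as slopes to the right and down, at radius r is drawn at 1 + k1 r^2 times it, then the intrinsics apply), "position" and "rotation" of the camera in the world. Camera axes: x right, y up, looking along -z (the intrinsics and any distortion apply to the point x, -y, -z); pixel columns grow to the right and rows downward; lengths in mm; the calibration is good to about 2 mm. A picture is of the moment at which its call begins: read the wrist's pose just before it. camera_model takes no time and is no camera call; for the wrist camera it gives the pose at the moment of the call.
A pose or a line that the arm cannot do raises bot.IKError and nothing moves.
- bot.sign_off(): hands the job in, once; it reports no verdict.
The state is a dict: "t": time; "qpos": joint angles; "joint_velocities": joint speeds; "effort": joint torques, N m; "tcp_pos": TCP position; "orientation": TCP orientation; "contact_force": force on the tool from outside, world axes, zero at the start; "wrist_torque": the same for the moment, N m; "opening": opening from 0.0 (shut) to 1.0 (fully open).
Only numpy, scipy, OpenCV 4.12 (cv2) and the standard library are available. Lean on these libraries where they do the work, as an engineer would, in place of code of your own. Each camera call takes 0.05 s, during which the arm holds its last target.

## Working session

There is one attempt and no reset: what is moved stays moved. The work goes in short steps, each a Python script; the robot and the scene stay as the last script left them, time stands still between calls to the robot, and variables do not carry over. Pictures are saved under pics/ and viewed, and the job is handed in when it is done.

```bash
ls; mkdir -p pics; python3 - <<'E'
from bench import bot, imaging
import cv2
for n in("scene","top","wrist"):
    im=imaging.capture(n); cv2.imwrite(f"pics/a_{n}.png",im)
    m=imaging.camera_model(n); print(n,m)
print(bot.get_state())
E
```

```text
pics
scene {'K': array([[402.3538434 ,   0.        , 254.89716797],
       [  0.        , 402.3538434 , 192.46321796],
       [  0.        ,   0.        ,   1.        ]]), 'k1': -0.1337173534077936, 'position': array([1287.46707601, -638.10255407, 1389.1544038 ]), 'rotation': array([ 0.63739893, -0.01597525,  0.81378942])}
top {'K': array([[480.32256363,   0.        , 250.92794133],
       [  0.        , 480.32256363, 193.67709138],
       [  0.        ,   0.        ,   1.        ]]), 'k1': 0.0215325060389339, 'position': array([ 392.97096019,   37.96020788, 1660.75245543]), 'rotation': array([ 0.13341956, -0.01192225, -1.56849749])}
wrist {'K': array([[320.37411753,   0.        , 254.78793575],
       [  0.        , 320.37411753, 195.13064941],
       [  0.        ,   0.        ,   1.        ]]), 'k1': -0.00885797087826635, 'position': array([ 281.91403181, -476.53177726,  374.69239752]), 'rotation': array([-0.26508417,  0.00118502, -1.15779599])}
{'t': 0.15, 'qpos': array([-1.29220802e+00,  3.26753183e-01, -1.93351813e-01,  1.05198463e+00,
       -3.78738009e-05,  1.43662668e+00]), 'joint_velocities': array([ 4.41279898e-04, -2.49526734e-03,  2.63401985e-03, -1.24017695e-03,
       -1.47742113e-03,  3.63284284e-05]), 'effort': array([ 2.57346212e-03, -4.43697667e+01,  2.62668550e+01,  1.02599445e-02,
       -1.84521200e-04, -1.47635205e-06]), 'tcp_pos': array([ 220.52007433, -503.38186163,  230.69374489]), 'orientation': array([-3.14030592e+00, -1.35467364e-04,  4.12757888e-01]), 'contact_force': array([ 0.65977038,  0.66602039, -0.12637916]), 'wrist_torque': array([-0.00360399,  0.01226119, -0.02291696]), 'opening': 0.9960994970124921}
```

View pics/a_top.png

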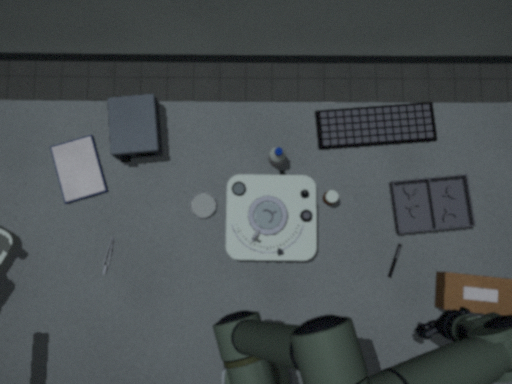

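View pics/a_scene.png

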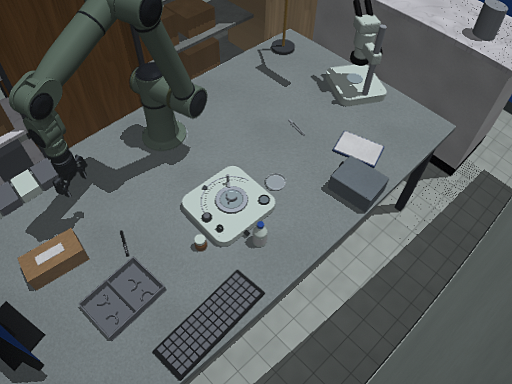

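View pics/a_wrist.png

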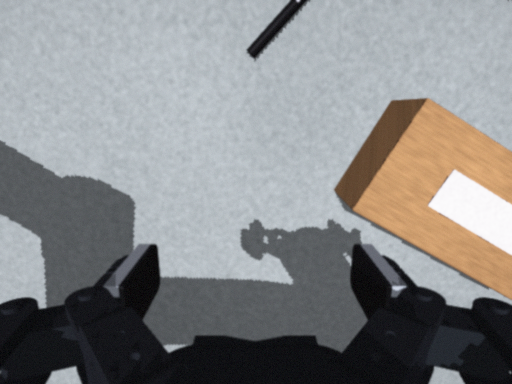

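```bash
cat > h.py <<'E'
import numpy as np, cv2
from scipy.spatial.transform import Rotation as Ro
from bench import bot, solve_ik, imaging
def pix2pt(m,uv,z):
    uv=np.asarray(uv,float).reshape(-1,1,2)
    n=cv2.undistortPoints(uv,m["K"],np.array([m["k1"],0,0,0,0.])).reshape(-1,2)
    d=np.c_[n[:,0],-n[:,1],-np.ones(len(n))]@Ro.from_euler('xyz',m["rotation"]).as_matrix().T
    p=np.asarray(m["position"]); z=np.broadcast_to(z,len(n))
    return p+d*((z-p[2])/d[:,2])[:,None]
def pt2pix(m,P):
    P=np.atleast_2d(P); q=(P-m["position"])@Ro.from_euler('xyz',m["rotation"]).as_matrix()
    x=np.c_[q[:,0],-q[:,1]]/-q[:,2:3]; r=(x**2).sum(1,keepdims=True)
    x=x*(1+m["k1"]*r); return x@m["K"][:2,:2].T+m["K"][:2,2]
E
python3 - <<'E'
from h import *
im=cv2.imread("pics/a_top.png"); m=imaging.camera_model("top")
g=im.min(2); mask=(g>150).astype(np.uint8)
c=max(cv2.findContours(mask,0,2)[0],key=cv2.contourArea)
print(cv2.boundingRect(c),cv2.minAreaRect(c))
b=cv2.boxPoints(cv2.minAreaRect(c)); print(pix2pt(m,b,40))
print(pix2pt(m,[[268,215],[306,216],[257,238],[280,251]],[52,52,57,48]))
crop=cv2.resize(im[165:270,185:350],None,fx=4,fy=4,interpolation=cv2.INTER_CUBIC);cv2.imwrite("pics/a_topz.png",crop)
E
```

```text
(77, 170, 17, 25) ((84.39622497558594, 181.8867950439453), (21.97768783569336, 15.933823585510254), 74.05460357666016)
[[677.37513444 621.64550842  40.        ]
 [692.75916602 570.74288113  40.        ]
 [620.16801304 547.09470632  40.        ]
 [605.01738423 597.76660989  40.        ]]
[[ 536.87156554  -38.26936576   52.        ]
 [ 533.94786814 -166.07067445   52.        ]
 [ 459.54110468   -1.21587387   57.        ]
 [ 416.94030051  -78.19628179   48.        ]]
```

View pics/a_topz.png

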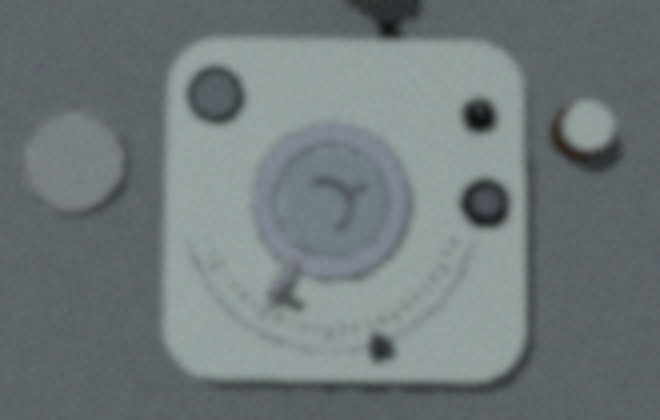

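```bash
python3 - <<'E'
from h import *
import pickle
bot.move_ptp([425,-50,290],[np.pi,0,0])
bot.dwell(0.2)
m=imaging.camera_model("wrist"); im=imaging.capture("wrist"); cv2.imwrite("pics/b_wrist.png",im)
pickle.dump(m,open("b.pkl","wb"))
print(bot.get_state()["t"],bot.get_state()["tcp_pos"],bot.get_state()["qpos"],m["position"],m["rotation"])
cv2.imwrite("pics/b_z.png",cv2.resize(im,(800,600),interpolation=cv2.INTER_CUBIC))
E
```

```text
2.2167 [425.01561427 -50.49141961 289.86330499] [-2.91040907e-01  6.07933419e-02 -3.73925982e-01  1.13635067e+00
 -3.29887303e-05  2.85157073e+00] [491.96659485 -50.26886934 433.83533772] [-2.65513691e-01  4.02276864e-05 -1.57177747e+00]
```

View pics/b_z.png

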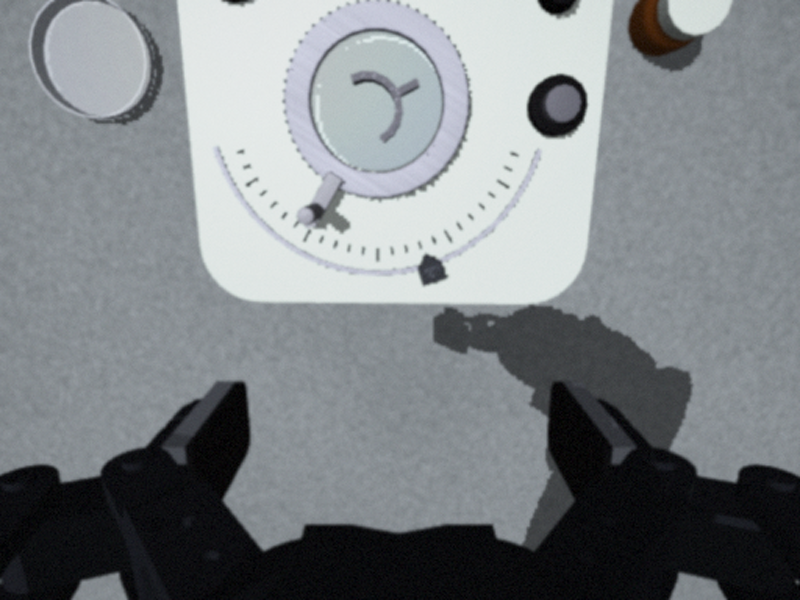

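```bash
python3 - <<'E'
from h import *
import pickle
from scipy.optimize import least_squares
m=pickle.load(open("b.pkl","rb")); im=cv2.imread("pics/b_wrist.png")
g=cv2.cvtColor(im,cv2.COLOR_BGR2GRAY)
# base white
mask=(g<170).astype(np.uint8)
n,l,st,ce=cv2.connectedComponentsWithStats(mask)
P=[]
for i in range(1,n):
    x,y,w,h,a=st[i]
    if 3<=a<60 and 130<x<345 and 90<y<175:
        p=pix2pt(m,ce[i],40)[0]; P.append((p[0],p[1],a)); 
P=np.array(P); 
def fit(P,r=None):
    f=lambda q:np.hypot(P[:,0]-q[0],P[:,1]-q[1])-q[2]
    s=least_squares(f,[537,-38,110],loss='soft_l1'); return s.x,f(s.x)
P=P[abs(np.hypot(P[:,0]-537,P[:,1]+38)-110)<9]
q,res=fit(P); print("scale centre",q,np.abs(res).max(),len(P))
for p,r in zip(P,res): print(np.degrees(np.arctan2(-(p[1]-q[1]),-(p[0]-q[0]))).round(2),p.round(1),r.round(1))
# lavender ring
b,gg,rr=[im[...,i].astype(int) for i in range(3)]
lav=((b-gg>8)&(b>140)).astype(np.uint8)
n,l,st,ce=cv2.connectedComponentsWithStats(lav)
i=l[int(170*.64),int(300*.64)]; print(i, [s for s in st[1:] if s[4]>60])
# dark blob index
dk=(g<90).astype(np.uint8)
n,l,st,ce=cv2.connectedComponentsWithStats(dk)
for s,c in zip(st[1:],ce[1:]):
    if s[4]>30: print("dark",s,c)
z=cv2.resize(im[90:190,130:350],None,fx=3.6,fy=3.6,interpolation=cv2.INTER_CUBIC); cv2.imwrite("pics/b_z2.png",z)
cv2.imwrite("pics/b_lav.png",lav*255)
E
```

```text
scale centre [537.93716971 -34.66067493 108.89641659] 2.7752243588460743 24
-72.46 [505.3  68.7   7. ] -0.4
71.26 [ 503.  -137.6    9. ] -0.2
-66.36 [494.2  65.2   8. ] 0.1
65.32 [ 492.7 -133.1    5. ] -0.5
-60.43 [482.8  62.5  14. ] 2.8
59.24 [ 480.9 -130.6   14. ] 2.7
-54.48 [474.6  54.1   6. ] 0.1
53.34 [ 473.1 -121.8    7. ] -0.3
-48.32 [465.9  46.2   6. ] -0.6
47.39 [ 464.2 -114.8    5. ] 0.0
-42.43 [457.8  38.6   7. ] -0.3
41.3 [ 456.5 -106.2    5. ] -0.6
35.23 [448.9 -97.5   8. ] 0.1
-30.6 [442.6  21.7  12. ] 1.9
29.39 [440.9 -89.3  11. ] 2.5
-24.55 [439.3  10.4   6. ] -0.4
23.43 [438.2 -77.9   7. ] -0.2
-18.44 [435.5  -0.5   6. ] -1.0
17.3 [434.1 -67.    5. ] -0.2
-12.73 [431.7 -10.7   5. ] 0.0
11.3 [431.5 -55.9   7. ] -0.4
-6.6 [430.7 -22.3   5. ] -0.9
-0.53 [426.8 -33.6  14. ] 2.2
5.38 [429.3 -44.9   6. ] 0.2
0 [array([ 182,    0,  118,  133, 5506], dtype=int32), array([137,  94, 131,  82, 463], dtype=int32), array([282,  96,  64,  72, 271], dtype=int32), array([191, 133,  11,  12,  85], dtype=int32)]
dark [ 21   0  27  51 291] [28.4467354  19.50515464]
dark [345   0  24  10 170] [356.38235294   3.45294118]
dark [ 402    0   48   45 1332] [422.6493994  23.5015015]
dark [ 73  19  31  61 400] [93.4525 55.2325]
dark [338  48  37  40 777] [354.48777349  68.45688546]
dark [198 131  10  10  64] [202.84375 135.09375]
dark [268 164  17  18 204] [275.65686275 172.55882353]
dark [    0   196   512   188 46787] [273.50586701 320.82982452]
```

View pics/b_z2.png

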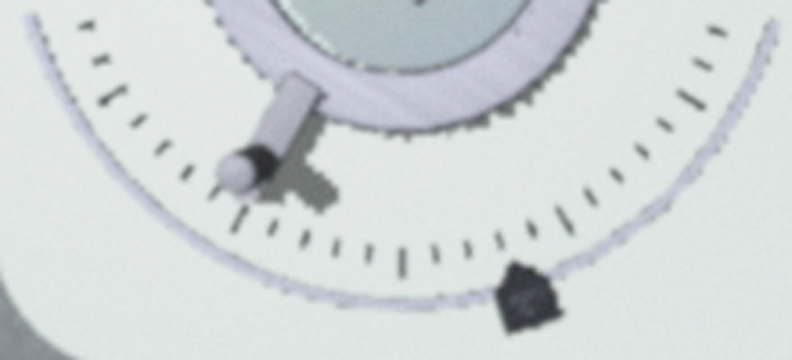

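View pics/b_lav.png

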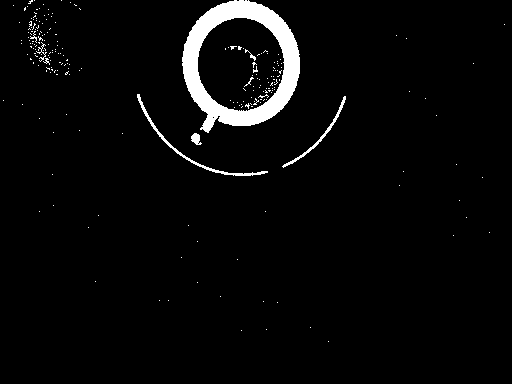

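```bash
python3 - <<'E'
from h import *
import pickle
m=pickle.load(open("b.pkl","rb")); im=cv2.imread("pics/b_wrist.png")
c=np.array([537.94,-34.66])
def pol(n,uv,z):
    p=pix2pt(m,uv,z)[0]; d=p[:2]-c
    print(n,p.round(1),"r",np.hypot(*d).round(1),"ang",np.arctan2(-d[1],-d[0]).round(4))
pol("post",(195.3,137.6),100); pol("idx tip",(273.3,162.6),48); pol("idx cen48",(275.66,172.56),48);pol("idx cen44",(275.66,172.56),44)
# ring & glass
lav=((im[...,0].astype(int)-im[...,1]>8)&(im[...,0]>140)).astype(np.uint8)
cs=cv2.findContours(cv2.morphologyEx(lav,cv2.MORPH_OPEN,np.ones((9,9))),0,1)[0]
e=cv2.fitEllipse(max(cs,key=cv2.contourArea)); print("ring",e); pol("ring",e[0],50)
g=cv2.cvtColor(im,cv2.COLOR_BGR2GRAY)
hs=((im[...,0].astype(int)-im[...,1]>6)).astype(np.uint8)
# button: grey cap inside dark housing
dk=(g<90).astype(np.uint8); sub=np.zeros_like(dk); sub[48:88,338:375]=1
cap=((g>90)&(g<185)&(sub>0)).astype(np.uint8)
n,l,st,ce=cv2.connectedComponentsWithStats(cap)
i=1+np.argmax(st[1:,4]); print(st[i],ce[i]); pol("button",ce[i],55)
cn=max(cv2.findContours(dk*sub,0,1)[0],key=cv2.contourArea); (u,r)=cv2.minEnclosingCircle(cn); print(u,r); pol("housing",u,48)
for z in(50,55,60): 
  a=pix2pt(m,[[ce[i][0]-st[i][2]/2,ce[i][1]],[ce[i][0]+st[i][2]/2,ce[i][1]]],z); print(z,np.linalg.norm(a[1]-a[0]))
cv2.imwrite("pics/b_btn.png",cv2.resize(im[40:96,325:385],None,fx=8,fy=8,interpolation=cv2.INTER_CUBIC))
# scene, top views of button
E
```

```text
post [462.7  11.1 100. ] r 88.1 ang -0.5458
idx tip [428.  -72.7  48. ] r 116.4 ang 0.3328
idx cen48 [415.7 -75.7  48. ] r 129.0 ang 0.3241
idx cen44 [414.9 -76.   44. ] r 129.8 ang 0.3241
ring ((240.7938690185547, 62.73807144165039), (116.4806900024414, 124.51708221435547), 172.98989868164062)
ring [541.  -34.7  50. ] r 3.0 ang 3.1415
[349  55  22  22 380] [359.90789474  65.45263158]
button [ 537.5 -166.6   55. ] r 131.9 ang 1.5675
(356.5, 67.5) 20.359373092651367
housing [ 536.2 -165.1   48. ] r 130.4 ang 1.5573
50 24.70282579516415
55 24.38103643176411
60 24.05924706836413
```

View pics/b_btn.png

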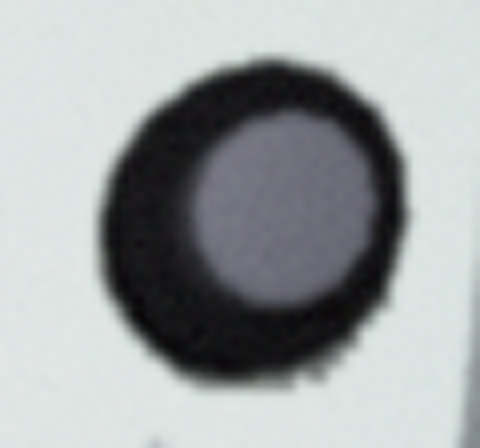

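```bash
cat >> h.py <<'E'
C=np.array([538.0,-34.7])
def pose(th,d,z,r=88):
    t=np.array([np.sin(th),-np.cos(th)]); p=C-r*np.array([np.cos(th),np.sin(th)])-d*t
    return [p[0],p[1],z],[np.pi,0,th]
def shot(n,name="wrist"):
    import pickle
    m=imaging.camera_model(name); im=imaging.capture(name); cv2.imwrite(f"pics/{n}.png",im); pickle.dump(m,open(f"{n}.pkl","wb"))
    cv2.imwrite(f"pics/{n}_z.png",cv2.resize(im,(800,600),interpolation=cv2.INTER_CUBIC)); return im,m
E
python3 - <<'E'
from h import *
bot.grip(0.0,40)
p,o=pose(-0.546,45,150); bot.move_ptp(p,o)
p,o=pose(-0.546,45,66); bot.movel(p,max_speed=100)
bot.dwell(0.2)
s=bot.get_state(); print(s["t"],s["tcp_pos"],s["contact_force"],s["opening"])
p,o=pose(-0.546,6,66); print(bot.movel(p,max_speed=15,threshold=1.5))
s=bot.get_state(); print(s["t"],s["tcp_pos"],s["orientation"],s["contact_force"])
d=s["tcp_pos"][:2]-C; th=-0.546; print("d",-d@np.array([np.sin(th),-np.cos(th)]),"r",-d@np.array([np.cos(th),np.sin(th)]))
shot("c")
E
```

```text
8.7 [486.69219208  49.45028558  66.6071875 ] [ 0.08077879  0.27183983 -0.72747465] -0.0011011244294365694
True
10.3583 [472.03386932  26.76117491  65.77169409] [-3.14092930e+00  7.50676916e-04 -5.46254972e-01] [ 0.71854576 -0.34731923  0.08722663]
d 18.270811294796633 r 88.29033849968181
```

View pics/c_z.png

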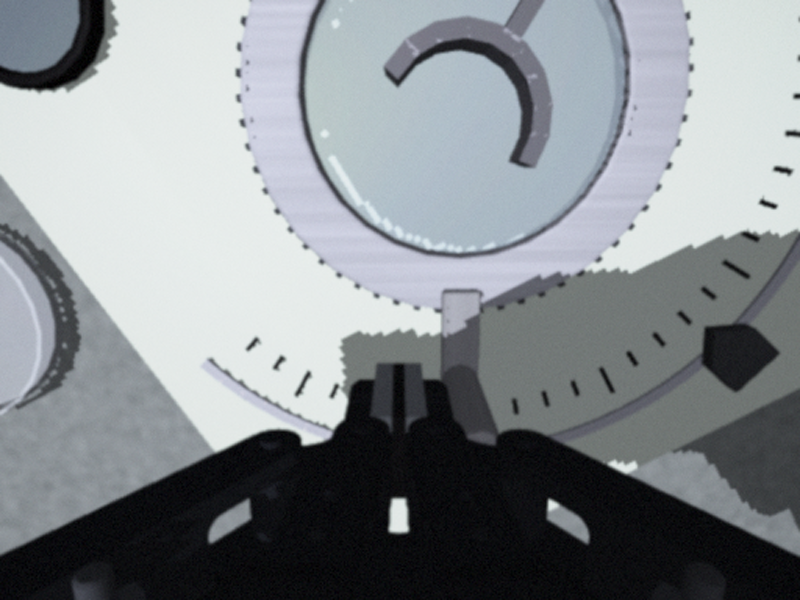

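```bash
python3 - <<'E'
from h import *
d=18.3
for th in np.arange(-0.48,0.261,0.105):
    p,o=pose(th,d,66); bot.movel(p,rot=o,max_speed=40)
    s=bot.get_state(); print(round(th,3),s["t"],s["contact_force"].round(2))
shot("d")
E
```

```text
-0.48 10.7083 [-0.29  0.25 -0.42]
-0.375 11.0917 [1.07 0.35 0.74]
-0.27 11.475 [-0.45  0.48 -0.38]Traceback (most recent call last):
  File "<stdin>", line 4, in <module>
bench.IKError: the arm cannot follow that straight line within its joint ranges
```

```bash
python3 - <<'E'
from h import *
print(bot.get_state()["qpos"].round(3),bot.get_state()["contact_force"].round(2))
p,o=pose(-0.27,30,66); bot.movel(p,max_speed=60)
print(bot.get_state()["contact_force"].round(2))
p,o=pose(-0.27,35,150); bot.movel(p,max_speed=150)
print(solve_ik(p,[np.pi,0,-0.27+np.pi]))
shot("d"); print(bot.get_state()["t"])
E
```

```text
[-0.147  0.354 -0.645  0.571 -0.    -3.017] [-0.45  0.48 -0.38]
[ 0.55  0.31 -0.53]
[-0.11099863  0.24504947 -0.53329304  0.79245381  0.          0.15900137]
12.575
```

View pics/d_z.png

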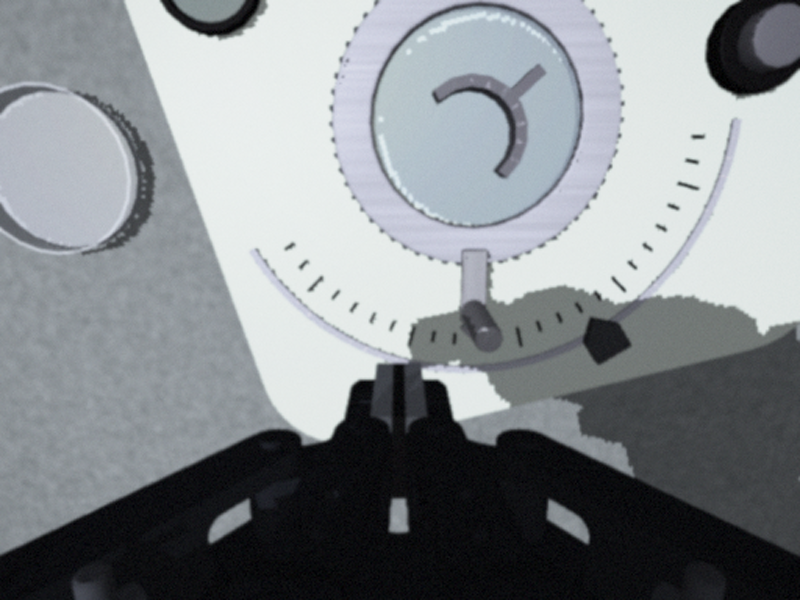

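```bash
cat >> h.py <<'E'
def pol(m,n,uv,z):
    p=pix2pt(m,np.array(uv)*.64,z)[0]; d=p[:2]-C
    print(n,p.round(1),"r",np.hypot(*d).round(1),"ang",np.arctan2(-d[1],-d[0]).round(4))
E
python3 - <<'E'
from h import *
import pickle
m=pickle.load(open("d.pkl","rb"))
pol(m,"post",(489,339),100); pol(m,"arm near",(475,251),57);pol(m,"arm",(475,295),57); pol(m,"idx",(587,319),48);pol(m,"idxtail",(616,354),48);pol(m,"zero",(520,335),40)
print(pt2pix(m,[[C[0],C[1],52]])/.64)
E
```

```text
post [452.1 -12.7 100. ] r 88.7 ang -0.2506
arm near [480.4 -20.   57. ] r 59.4 ang -0.2498
arm [459.4 -15.1  57. ] r 81.0 ang -0.2445
idx [429.2 -68.4  48. ] r 113.9 ang 0.3
idxtail [406.2 -79.8  48. ] r 139.3 ang 0.3293
zero [426.7 -34.7  40. ] r 111.3 ang -0.0
[[475.92896207 119.57807856]]
```

```bash
python3 - <<'E'
from h import *
def ps(th,d,z):
    p,o=pose(th,d,z); return p,[np.pi,0,th+np.pi]
p,o=ps(-0.26,36,150); bot.move_ptp(p,o)
p,o=ps(-0.26,36,66); bot.movel(p,rot=o,max_speed=100)
p,o=ps(-0.26,22,66); bot.movel(p,rot=o,max_speed=40)
d=20
for th in np.arange(-0.2,0.241,0.11):
    p,o=ps(th,d,66); bot.movel(p,rot=o,max_speed=35)
    s=bot.get_state(); print(round(th,3),s["t"],s["contact_force"].round(2),s["tcp_pos"].round(1))
bot.dwell(0.1)
shot("e"); print(bot.get_state()["contact_force"])
E
```

```text
-0.2 17.0667 [ 0.54 -0.22 -0.82] [455.8   2.4  66. ]
-0.09 17.5 [-0.08  0.03  0.09] [452.2  -6.8  66. ]
0.02 17.9333 [0.49 0.87 0.34] [449.6 -16.5  66. ]
0.13 18.3667 [ 0.34 -0.07  0.26] [448.2 -26.3  66. ]
0.24 18.8 [-0.41  0.24 -0.32] [447.8 -36.2  66. ]
[-0.41579733 -1.21202252 -0.21527621]
```

View pics/e_z.png

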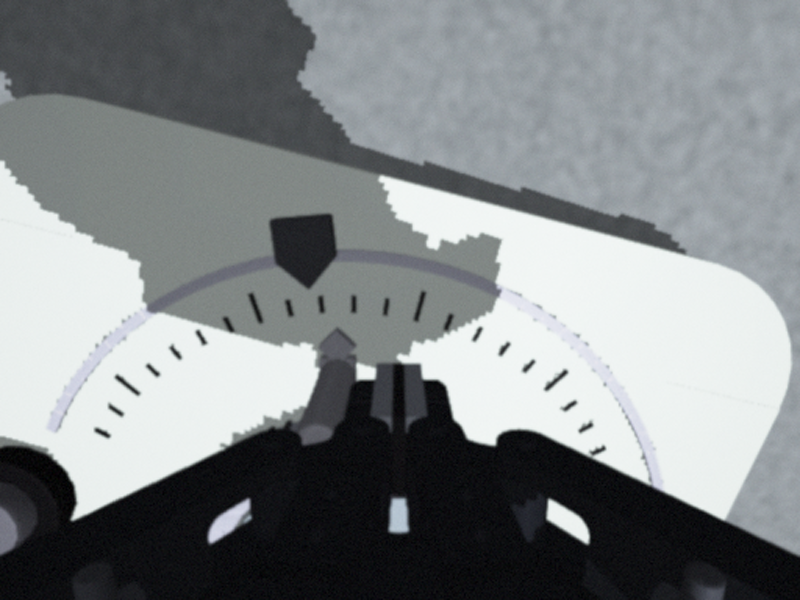

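```bash
python3 - <<'E'
from h import *
import pickle
m=pickle.load(open("e.pkl","rb"))
pol(m,"tip",(337,329),56);pol(m,"tip54",(337,329),54); pol(m,"idx",(308.5,288),48);pol(m,"idx back",((271+334)/2,216),48)
for u in [(420,305),(386,305.5),(353,303),(321,303),(289,308),(255,307)]: pol(m,"mark",u,40)
E
```

```text
tip [437.2 -58.8  56. ] r 103.6 ang 0.235
tip54 [437.9 -58.9  54. ] r 103.0 ang 0.2374
idx [428.2 -71.4  48. ] r 115.7 ang 0.3224
idx back [405.4 -77.8  48. ] r 139.4 ang 0.3141
mark [427.2 -33.   40. ] r 110.9 ang -0.0151
mark [430.2 -44.6  40. ] r 108.3 ang 0.0917
mark [432.  -56.1  40. ] r 108.1 ang 0.1992
mark [434.7 -67.   40. ] r 108.2 ang 0.3034
mark [439.2 -77.6  40. ] r 107.7 ang 0.41
mark [441.7 -89.4  40. ] r 110.8 ang 0.5162
```

```bash
python3 - <<'E'
from h import *
def ps(th,d,z):
    p,o=pose(th,d,z); return p,[np.pi,0,th+np.pi]
p,o=ps(0.324,20,66); bot.movel(p,rot=o,max_speed=20)
bot.dwell(0.15); print(bot.get_state()["contact_force"])
shot("f")
p,o=ps(0.324,32,66); bot.movel(p,rot=o,max_speed=50)
shot("g"); print(bot.get_state()["t"])
E
```

```text
[0.38480121 1.54848651 0.14020347]
20.1167
```

View pics/g_z.png

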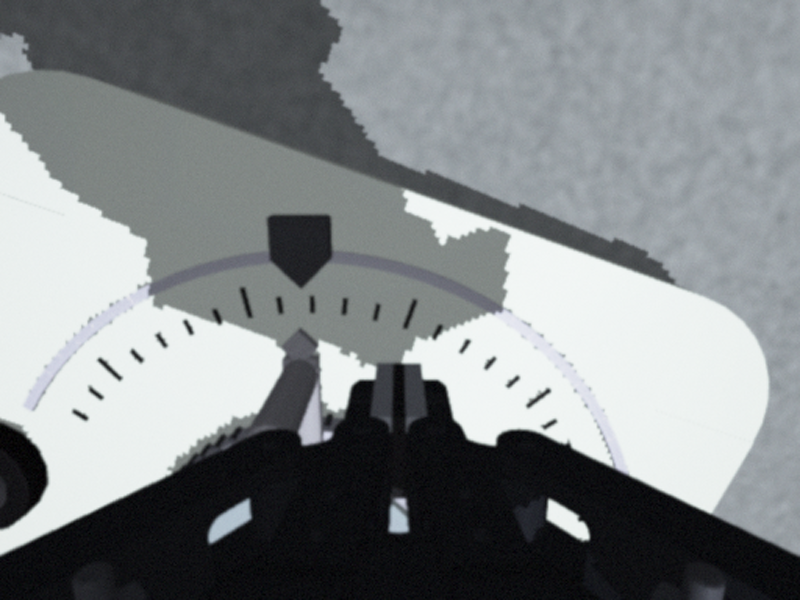

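```bash
python3 - <<'E'
from h import *
import pickle
m=pickle.load(open("g.pkl","rb"))
pol(m,"tip54",(300,329),54); pol(m,"idx",(301,287),48);pol(m,"idx back",(299.5,216),48)
def ps(th,d,z):
    p,o=pose(th,d,z); return p,[np.pi,0,th+np.pi]
p,o=ps(0.324,34,140); bot.movel(p,rot=o,max_speed=120)
bot.move_ptp([536.6,-164.7,110],[np.pi,0,np.pi-0.01])
bot.dwell(0.2)
s=bot.get_state(); print(s["t"],s["tcp_pos"],s["qpos"].round(2))
shot("i")
shot("j","top")
im=cv2.imread("pics/j.png"); cv2.imwrite("pics/jz.png",cv2.resize(im[165:270,185:350],None,fx=4,fy=4,interpolation=cv2.INTER_CUBIC))
E
```

```text
tip54 [440.1 -67.1  54. ] r 103.1 ang 0.3198
idx [428.1 -71.3  48. ] r 115.8 ang 0.3217
idx back [405.8 -78.1  48. ] r 139.1 ang 0.3172
21.7833 [ 536.08535272 -163.42962131  110.22277935] [-0.43  0.45 -0.33  0.78  0.   -0.42]
```

View pics/i_z.png

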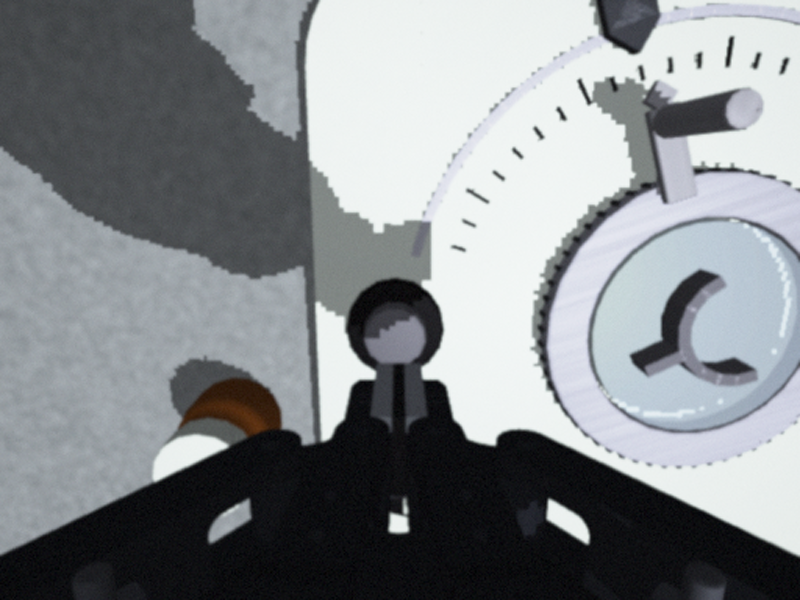

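View pics/jz.png

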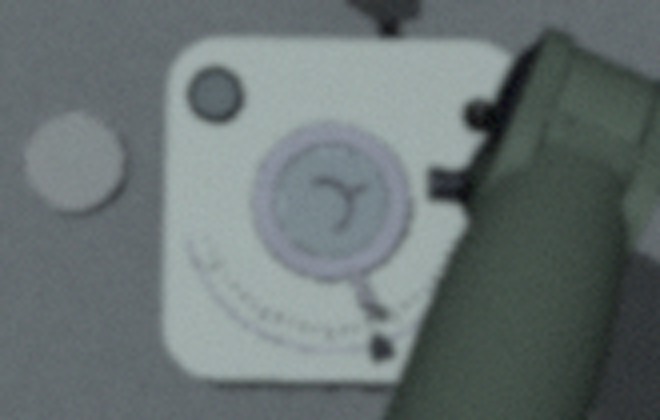

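```bash
python3 - <<'E'
from h import *
import pickle
m=pickle.load(open("i.pkl","rb"))
for z in (55,60): pol(m,"cap",(395,335),z)
pol(m,"tip",(657,82),54); pol(m,"idx",(635,53),48)
bot.movel([536.6,-164.7,75],max_speed=80); bot.dwell(0.2)
s=bot.get_state(); print(s["t"],s["tcp_pos"],s["contact_force"].round(2))
print(bot.movel([536.6,-164.7,46],max_speed=12,threshold=6))
s=bot.get_state(); print(s["t"],s["tcp_pos"],s["contact_force"].round(2))
bot.dwell(0.25); s=bot.get_state(); print(s["tcp_pos"],s["contact_force"].round(2))
E
```

```text
cap [ 537.6 -164.3   55. ] r 129.6 ang 1.568
cap [ 536.  -164.3   60. ] r 129.6 ang 1.555
tip [439.9 -66.1  54. ] r 103.0 ang 0.3098
idx [428.8 -72.8  48. ] r 115.7 ang 0.3357
22.675 [ 537.08077292 -164.95472146   75.56274327] [0.1  0.46 0.65]
True
24.2 [ 536.65953467 -164.74212524   56.11627848] [-1.58  0.57  5.04]
[ 536.6263044  -164.70920685   56.08712922] [-0.54 -0.13  5.42]
```

```bash
python3 - <<'E'
from h import *
print(bot.movel([536.6,-164.7,54],max_speed=6,threshold=8))
for _ in range(3):
    bot.dwell(0.1); s=bot.get_state(); print(s["t"],s["tcp_pos"],s["contact_force"].round(2))
for z in (58,60,62,64,66):
    bot.movel([536.6,-164.7,z],max_speed=20); s=bot.get_state(); print(s["tcp_pos"][2].round(2),s["contact_force"].round(2))
bot.movel([536.6,-164.7,140],max_speed=100)
bot.move_ptp([425,-70,270],[np.pi,0,0.0])
bot.dwell(0.2); shot("k"); print(bot.get_state()["t"])
E
```

```text
True
24.775 [ 536.62696168 -164.71394876   56.0745004 ] [-0.75  0.21  4.89]
24.875 [ 536.61765373 -164.71420374   56.07722883] [-1.47  0.11  6.54]
24.975 [ 536.63500104 -164.70448755   56.0634414 ] [-1.35  0.19  5.86]
58.13 [-1.28  1.32  4.56]
59.99 [-0.84  0.37  3.06]
62.0 [-0.64 -0.75  1.21]
63.94 [-0.75  0.2  -0.71]
66.11 [-0.9  -0.79  0.44]
30.1083
```

View pics/k_z.png

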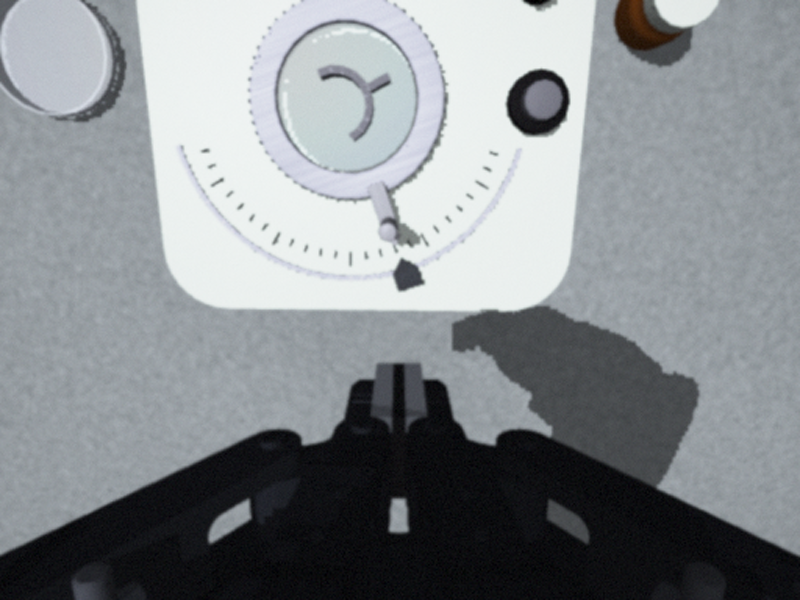

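```bash
python3 - <<'E'
from h import *
import pickle
m=pickle.load(open("k.pkl","rb"))
pol(m,"post",(387.5,231.5),100); pol(m,"idx",(404,259),48); pol(m,"idx cen",(408,276),48); pol(m,"armroot",(376.5,184),57); pol(m,"clip",(355,100),59)
mb=pickle.load(open("b.pkl","rb")); pol(mb,"idx0",(430,256),48); pol(mb,"clip0",(386,105),59)
s=bot.get_state(); print(s["contact_force"]); bot.sign_off()
E
```

```text
post [454.1 -63.  100. ] r 88.5 ang 0.3254
idx [427.6 -74.   48. ] r 117.1 ang 0.3419
idx cen [414.8 -77.   48. ] r 130.2 ang 0.3308
armroot [481.8 -54.6  57. ] r 59.6 ang 0.3408
clip [536.  -41.1  59. ] r 6.6 ang 1.2718
idx0 [426.4 -75.   48. ] r 118.6 ang 0.3467
clip0 [535.2 -41.8  59. ] r 7.6 ang 1.1996
[ 0.17289875  0.18044912 -0.11871258]
the job is handed in; nothing more can be done
```

I pushed the lever counter-clockwise with closed fingers until its pointer lined up with the index marker. I then pressed the lamp button, let it come back up, backed the arm away and handed the job in. No verdict was reported.

- **Alignment:** The close-up before the press put the pointer at 0.320 rad and the index at 0.317–0.322 rad. The final picture gave 0.325–0.341 rad for the lever and 0.331–0.342 rad for the index. One oblique view just before pressing showed a larger gap, 0.026 rad. All are within the 0.052 rad tolerance.
- **Lever push:** The force readings while pushing never went above about 2 N.
- **Button:** It took about 6 mm of travel, from about z 62.5 to 56.1 mm, at 5 to 6.5 N. On release the force fell to zero, so it should be fully up.
- **Left in place:** The index marker and clip measured within about 2 mm of where they started. The dish and jar looked in place by eye. I did not measure them or the other loose things, and the filter, bottle, forceps and pen were out of the last view.
- **What went wrong:** The last joint reached its range limit partway through the push. I backed off, lifted, turned the tool half a turn and carried on. The clock read about 30 s at the last check before handing in.

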